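Turn the caged nozzle to its index pin

TASK

Take the turning rod off its rack and, reaching down with it through the open top of the wire guard, push the nozzle's key blade round until it points at the tall index pin (not at the low plug on the other side). Then hang the rod back in the fork of its rack and let go. Keep the gripper and arm themselves off the nozzle stand, and leave the jar, bottle, solder reel and parts box undisturbed.

Things in the scene. Friction and masses are not known exactly. Their poses are not given: they have to be found in the camera images.
- stand: Nozzle stand, fixed. Origin: centre of its underside. Round base 160 mm across, 10 mm thick. Steel wire guard: four 6 mm upright wires at radius 62 mm (36 and 120 degrees either side of local -x) carrying one wire ring of radius 62 mm, top at z = 120 mm, open on top (118 mm clear). The nozzle turns in its middle; free room for a rod round it: radius 22 to 59 mm, above z = 18 mm.
- nozzle (a joint): Turn of the nozzle about the stand's axis, rad, counter-clockwise from above; friction 0.025 N m, no spring, stays where left. At 0 its blade points to the stand's local -x; at +1.3 at the flange hole on the local -y side, at -1.3 at that on the +y side. Stops at -2.5 and 2.5; starts between -0.5 and 0.5.
- blade_tip (a point): Outer end of the nozzle's one flat upright key blade, 50 mm from the axis, 35 mm above the bench. The brass blade is 6 mm thick, reaches in to the round nozzle body (radius at most 22 mm, up to z = 80 mm) and from z = 18 to 52 mm; under it a turning disc of radius 36 mm, top at z = 18 mm.
- index_pin: The mark: slim steel pin, 7 mm thick, 77 mm tall with a 14 mm ball on top, fixed on the base outside the guard, 70.5 mm from the nozzle's axis, in one of the two flange holes (joint value +1.3 or -1.3 points at it). Origin: centre of its foot.
- blank_plug: Low steel plug, 13 mm across and 12 mm tall, fixed in the other flange hole. Not the mark. Origin: centre of its foot.
- rack: Hanging rack, fixed; foot 110 x 100 x 10 mm, local x = -50 to 60 mm. Fork 8 mm thick, top at z = 150 mm, pointing to local -x from a column at x = 31 to 49 mm. Slot along x, 16 mm wide, open mouth at x = -47 mm, closed end at 12 mm; prongs reach y = -23 and 23 mm and end in lips 4 mm high (x = -47 to -41 mm) that keep a hung rod in.
- rack_seat (a point): Middle of the rod's seat in the fork: local x = -7 mm, y = 0, z = 150 mm of the rack. A rod hung here has its origin here.
- turning_rod: Loose rod, about 80 g, hanging upright in the fork. Origin: on its axis at the underside of its collar, z up. Above: collar 28 mm across, 6 mm thick, then a black square grip 22 x 22 mm, z = 6 to 56 mm, faces along its own x and y. Below: straight steel rod 8 mm thick, 120 mm long, round end.
- rod_tip (a point): Lower end of the rod, 120 mm below its origin.
- paste_jar: Jar, 47 mm across, 44 mm tall, loose, standing between rack and stand; origin at its underside.
- bottle: White alcohol bottle with a blue spout, 55 mm across, 154 mm tall, loose, standing further back; origin at its underside.
- spool: Solder reel, 66 mm across, 46 mm tall, loose, standing further back; origin at its underside.
- parts_box: Flat grey closed box, 72 x 127 x 28 mm, loose, further back on the right; origin at its underside.
There are look-alikes about, which are no part of the job. Leave any red look-alike of the turning_rod alone.

How it is judged:
By the outcome, as a careful person would: the job done as asked, in the order asked, and still so for the second after the job is handed in, with the robot touching nothing.
It also fails if it takes over 61 s, if anything falls off the work surface, if the arm or the gripper's body presses on something with over 40 N, if the wrist force passes 120 N, or if a joint passes its speed limit or range.

ROBOT

A 6-joint arm with a two-finger parallel gripper is mounted at the origin on a cart in front of the work surface, level with it; the furniture and walls round the work are solid. World frame = base frame: x ahead of the robot, y to its left, z up, the work surface at z = 0. Lengths are in mm, angles in rad, forces in N, time in s.
With the tool pointing down it reaches from about 325 to 900 mm from the base axis. Payload 6.1 kg.
Tool frame: the origin (TCP) lies between the finger pads; the fingertips stand 22 mm ahead of it and the grasp point (between the pads) lies 3 mm ahead of it (bot.finger_overhang is the distance from the TCP to the fingertips, in mm); y points along the fingers, z is the direction in which the jaws open and shut, and the axes are right-handed (so a half turn about y gives the same grasp; the last joint's range is limited). The gripper opens to 87 mm and grips with 3 to 60 N. Pads are 19 mm wide; open, the fingers measure 117 mm over their backs; the gripper's body (75 mm by 190 mm) begins 51 mm behind the grasp point.
Start: joints at [-1.456, 0.22, 1.526, -0, 1.395, -0.126], TCP at [149.043, -606.961, 244.538] pointing down, gripper open.
Joint ranges: [-2.98, 2.98], [-0.91, 2.08], [0.09, 2.57], [-1.24, 4.39], [0.2, 2.65], [-2.68, 2.68]. Speed limits (rad/s): [2.57, 2.57, 3.01, 3.14, 3.14, 3.14].

INTERFACE

Orientations are given as a unit quaternion [w, x, y, z].
In Python, from cell import bot gives the robot as it stands.
- The arm moves only by the shell command python3 -m jog 'ROWS' [OPENING] [FORCE]. ROWS is JSON, a list of rows, each a list of 2 entries, a list of its own where there are three numbers: the shift along the tool's x, y, z in units of 40 mm (1.0 is 40 mm), then the turn about the tool's y in degrees. A call has 1 to 10 rows; each row is the pose to reach, as a shift and turn from the pose commanded when the call began, along the tool's axes at that moment; what a row does not reach only later rows make up. A row lasts 1/8 s, in which the tool goes at most 62.5 mm and 10.7 degrees, less where a joint would pass 70% of its speed; a pose out of reach is approached as far as the arm can. A call with a gripper value outside its range is refused whole. OPENING is the finger opening in mm, from 0 to 87, set as the call begins (- or left out, the last holds). The fingers move at their own pace and stop on an object; FORCE is the grip in N (left out, the last holds). Time passes only in rows, so rows that repeat a pose let the fingers close. It gives the time, the measured TCP pose, the force and the opening at its end, in the units of the state.
- bot.observe(): the state, without advancing time (a new reading comes with each control period).
- bot.snapshot(name): name is "side" or "top" or "wrist"; returns the picture (480x640x3 uint8, red, green, blue); there is no depth.
- bot.camera_info(name): a dict with "mtx" (3x3 intrinsics, pixels), "distortion" ([k1, k2, p1, p2, k3] as OpenCV has them; the pictures are not rectified), "R" (3x3) and "t" (3): a world point X has camera coordinates R X + t; the wrist camera has in their place "hand_eye" (4x4, takes a point from camera to tool coordinates, whose origin is the TCP and whose axes are the tool frame's). Camera axes: x right, y down, z forward; pixel columns grow to the right and rows downward; lengths in mm; the calibration is good to about 2 mm. A picture is of the moment at which its call begins: read the wrist's pose just before it. camera_info takes no time and is no camera call.
- bot.finish_job(): hands the job in, once; it reports no verdict.
The state is a dict: "time": time; "joint_pos": joint angles; "dq": joint speeds; "joint_torque": joint torques, N m; "position": TCP position; "tool_rot": TCP orientation; "wrist_force": force on the tool from outside, world axes, zero at the start; "torque": the same for the moment, N m; "finger_gap": finger opening in mm.
Only numpy, scipy, OpenCV 4.12 (cv2) and the standard library are available. Lean on these libraries where they do the work, as an engineer would, in place of code of your own. Each camera call takes 0.05 s, during which the arm holds its last target.

## Working session

There is one attempt and no reset: what is moved stays moved. The work goes in short steps, Python scripts to look and compute and a shell command to move; the robot and the scene stay as the last step left them, time stands still between calls to the robot, and variables do not carry over. Pictures are saved under pics/ and viewed, and the job is handed in when it is done.

```bash
mkdir -p pics; ls
python3 - <<'E'
from cell import bot
import cv2,numpy as np
print(bot.observe())
for n in("side","top","wrist"):
    cv2.imwrite(f"pics/{n}0.png",bot.snapshot(n)[:,:,::-1]); 
    print({k:np.round(v,4).tolist() for k,v in bot.camera_info(n).items()})
E
```

```text
pics
{'time': 0.0, 'joint_pos': array([-1.45609516e+00,  2.21209462e-01,  1.52762841e+00,  8.49319254e-06,
        1.39466380e+00, -1.26148331e-01]), 'dq': array([ 0.00015203, -0.00196572,  0.00078659,  0.00100992,  0.00058488,
        0.00135143]), 'joint_torque': array([-1.11106212e-04, -4.94607818e+01, -3.87382615e+01,  6.98091555e-02,
        5.71003987e-02, -1.15594385e-04]), 'position': array([ 148.98315011, -606.39242897,  243.43836291]), 'tool_rot': array([ 0.08495374, -0.08494011,  0.70266036, -0.70131053]), 'wrist_force': array([ 0.0091949 ,  1.24335209, -0.335266  ]), 'torque': array([-0.00272769,  0.01874447,  0.03906683]), 'finger_gap': 87.21572162795721}
{'mtx': [[449.7515, 0.0, 316.6434], [0.0, 449.7515, 236.7831], [0.0, 0.0, 1.0]], 'distortion': [-0.004, 0.0, 0.0, 0.0, 0.0], 'R': [[0.9967, 0.0805, 0.0038], [0.056, -0.6584, -0.7506], [-0.0579, 0.7483, -0.6608]], 't': [-535.6879, -60.9369, 1058.8084]}
{'mtx': [[600.4316, 0.0, 316.5352], [0.0, 600.4316, 243.6754], [0.0, 0.0, 1.0]], 'distortion': [-0.186, 0.0, 0.0, 0.0, 0.0], 'R': [[0.0011, -1.0, -0.0042], [-0.9831, -0.0003, -0.1829], [0.1829, 0.0043, -0.9831]], 't': [-135.9037, 579.1905, 1174.3797]}
{'mtx': [[360.2569, 0.0, 323.9981], [0.0, 360.2569, 234.6114], [0.0, 0.0, 1.0]], 'distortion': [-0.0006, 0.0, 0.0, 0.0, 0.0], 'hand_eye': [[0.0008, 0.97, 0.2429, -66.1003], [-0.0008, -0.2429, 0.97, -139.5081], [1.0, -0.001, 0.0005, 0.2906], [0.0, 0.0, 0.0, 1.0]]}
```

View pics/side0.png

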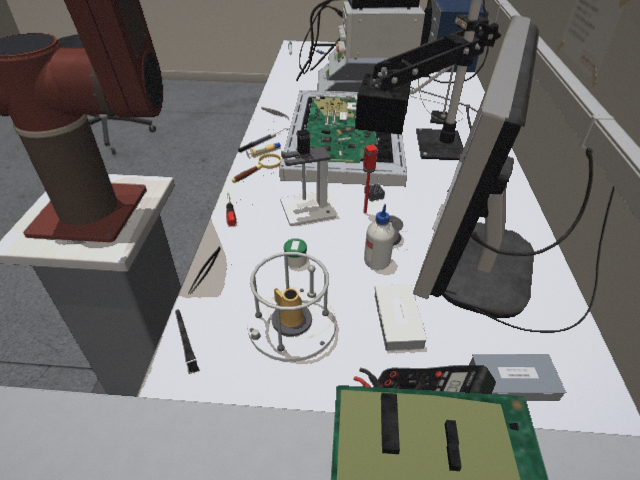

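View pics/top0.png

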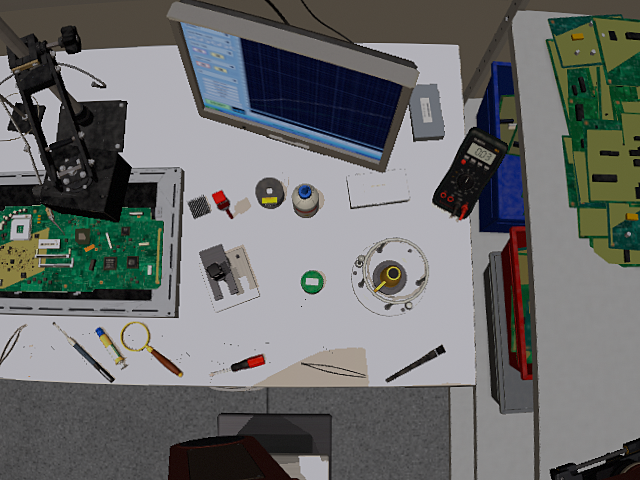

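View pics/wrist0.png

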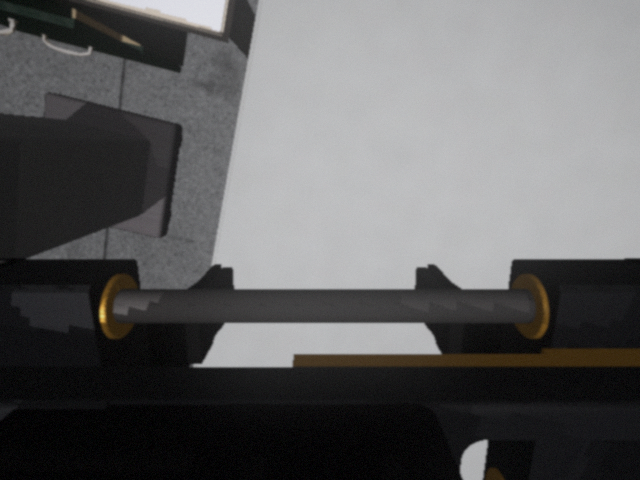

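The top view shows the rack with the black rod at about (215,270), the stand at (390,277), the jar at (313,282), and the red look-alike at (222,200). The side view shows the rack at (308,190) and the stand at (290,305). I'll enlarge both.

Run:
```python
import cv2,numpy as np
t=cv2.imread("pics/top0.png"); s=cv2.imread("pics/side0.png")
a=cv2.resize(t[225:325,340:440],(600,600),interpolation=cv2.INTER_CUBIC);cv2.imwrite("pics/tstand.png",a)
a=cv2.resize(t[230:320,180:270],(600,600),interpolation=cv2.INTER_CUBIC);cv2.imwrite("pics/track.png",a)
a=cv2.resize(s[240:360,235:355],(600,600),interpolation=cv2.INTER_CUBIC);cv2.imwrite("pics/sstand.png",a)
a=cv2.resize(s[120:230,260:390],(780,660),interpolation=cv2.INTER_CUBIC)[:600];cv2.imwrite("pics/srack.png",a)
```

```text
(no output)
```

View pics/tstand.png

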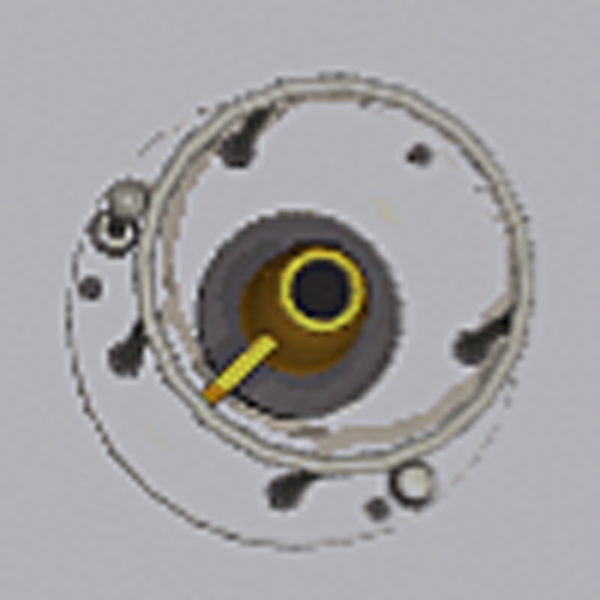

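View pics/track.png

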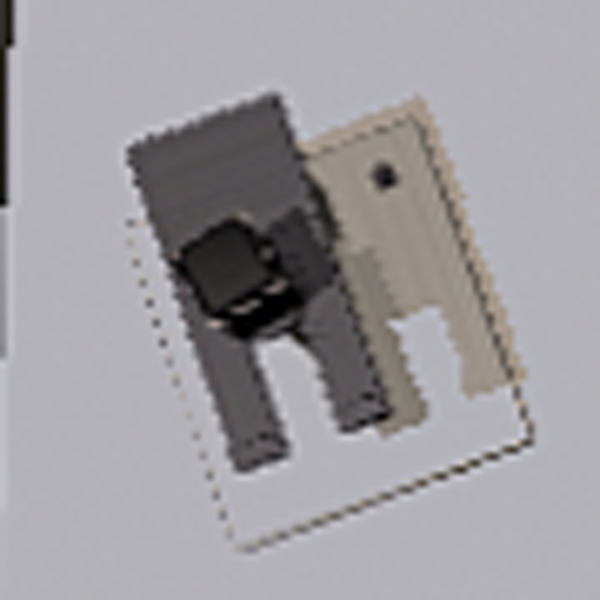

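View pics/sstand.png

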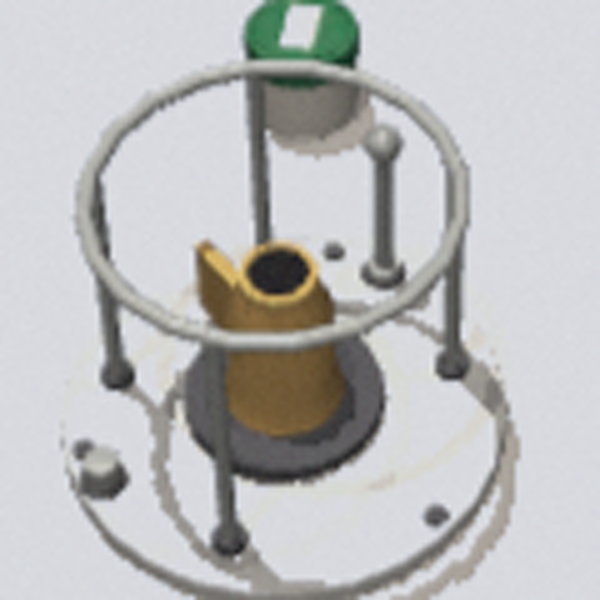

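View pics/srack.png

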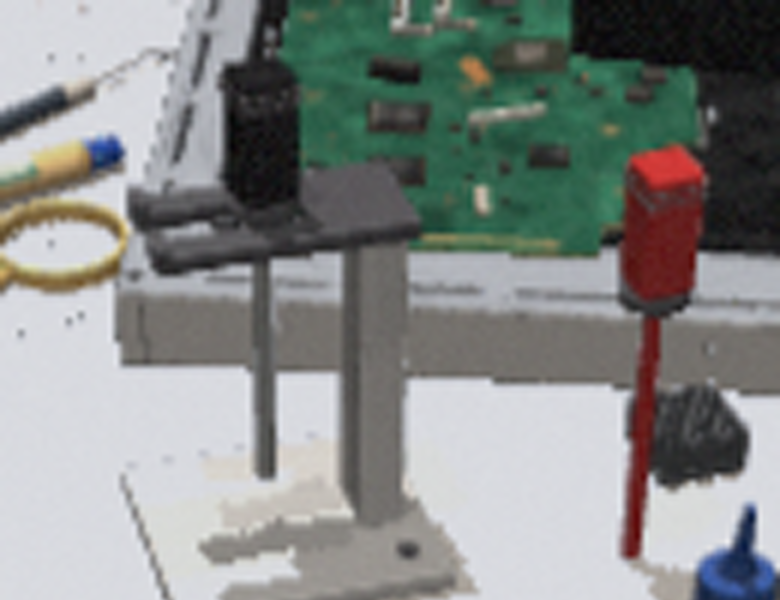

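The index pin (tall, with a ball) is at top-view px ≈(359,264). The low plug is at px ≈(408,305). The blade points between them. Now I'll fit the poses in both views.

```bash
cat > h.py <<'E'
from cell import bot
import cv2,numpy as np
from scipy.optimize import least_squares
from scipy.spatial.transform import Rotation as Ro
C={n:bot.camera_info(n) for n in("side","top","wrist")}
def proj(n,X):
    c=C[n];X=np.atleast_2d(np.array(X,float))
    R,t=np.array(c["R"]),np.array(c["t"])
    return cv2.projectPoints(X,cv2.Rodrigues(R)[0],t,np.array(c["mtx"]),np.array(c["distortion"]))[0][:,0]
def unproj(n,uv,z):
    c=C[n];q=cv2.undistortPoints(np.array([[uv]],float),np.array(c["mtx"]),np.array(c["distortion"]))[0,0]
    R,t=np.array(c["R"]),np.array(c["t"]);d=R.T@[q[0],q[1],1];o=-R.T@t
    return o+d*(z-o[2])/d[2]
def L(p,X):
    X=np.atleast_2d(np.array(X,float));c,s=np.cos(p[2]),np.sin(p[2])
    return np.c_[p[0]+c*X[:,0]-s*X[:,1],p[1]+s*X[:,0]+c*X[:,1],X[:,2]]
def px(u,v,s,o): return [(u+.5)/s-.5+o[0],(v+.5)/s-.5+o[1]]
def fit(obs,p0):
    f=lambda p:np.concatenate([(proj(n,L(p,X))[0]-uv) for n,X,uv in obs])
    r=least_squares(f,p0,loss="soft_l1"); return r.x,f(r.x).reshape(-1,2)
E
cat > f1.py <<'E'
from h import *
T=lambda u,v:px(u,v,6,(340,225)); S=lambda u,v:px(u,v,5,(235,240))
def pol(r,a,z): a=np.pi+a; return [r*np.cos(a),r*np.sin(a),z]
d=np.pi/180
obs=[("top",pol(62,-120*d,12),T(237,152)),("top",pol(62,-36*d,12),T(125,357)),("top",pol(62,36*d,12),T(283,492)),("top",pol(62,120*d,12),T(468,345)),
("top",[0,0,117],T(338,273)),
("side",pol(62,-120*d,12),S(450,363)),("side",pol(62,-36*d,12),S(262,240)),("side",pol(62,36*d,12),S(117,375)),("side",pol(62,120*d,12),S(230,540)),
("top",pol(70.5,-1.3,10),T(113,236)),("top",pol(70.5,-1.3,85),T(130,198)),("side",pol(70.5,-1.3,85),S(384,142)),("side",pol(70.5,-1.3,12),S(383,272)),
("top",pol(70.5,1.3,22),T(412,480)),("side",pol(70.5,1.3,22),S(104,465))]
c=unproj("top",T(300,310),20)
p,r=fit(obs,[c[0],c[1],0.7]);
for p0 in(-2,-.7,.7,2):
    q,rr=fit(obs,[c[0],c[1],p0]); 
    if abs(rr).sum()<abs(r).sum(): p,r=q,rr
print("stand",p.round(2));print(r.round(1).tolist())
for n,a,b in(("top",T(265,345),T(212,388)),("top",T(270,347),T(217,397))):
    a=unproj(n,a,52);b=unproj(n,b,52);v=b-a
    w=b-[p[0],p[1],52];print("blade dir world",np.arctan2(v[1],v[0]),"tip from axis",np.hypot(*w[:2]),np.arctan2(w[1],w[0]),"joint",(np.arctan2(w[1],w[0])-p[2]-np.pi+np.pi)%(2*np.pi)-np.pi)
a=unproj("side",S(203,243),52);w=a-[p[0],p[1],52];print("side tip",np.hypot(*w[:2]),(np.arctan2(w[1],w[0])-p[2])%(2*np.pi)-np.pi)
# rack
T=lambda u,v:px(u,v,600/90,(180,230)); S=lambda u,v:px(u,v,6,(260,120))
F=lambda x,y,z:[x,y,z]
obs=[("top",F(-47,23,154),T(237,470)),("top",F(-47,8,154),T(290,455)),("top",F(-47,-8,154),T(345,430)),("top",F(-47,-23,154),T(396,413)),
("top",F(49,23,150),T(130,150)),("top",F(49,-23,150),T(280,92)),
("top",F(-50,50,10),T(242,550)),("top",F(-50,-50,10),T(530,438)),("top",F(60,-50,10),T(419,117)),
("side",F(-47,23,154),S(130,192)),("side",F(-47,-23,154),S(155,240)),("side",F(49,-23,150),S(420,225)),("side",F(49,23,150),S(365,165)),("side",F(-50,50,10),S(122,478))]
c=unproj("top",T(250,290),150)
p,r=fit(obs,[c[0],c[1],0.3]);print("rack",p.round(3));print(r.round(1).tolist())
print("seat",L(p,[-7,0,150])[0].round(1))
q=[(178,264),(243,214),(277,262),(212,314)]
Q=np.array([unproj("top",T(*k),206) for k in q]);print("grip top",Q.mean(0).round(1),[np.degrees(np.arctan2(*(Q[(i+1)%4]-Q[i])[[1,0]])).round(1) for i in range(4)],[np.linalg.norm(Q[(i+1)%4]-Q[i]).round(1) for i in range(4)])
st=bot.observe();print(Ro.from_quat(st["tool_rot"][[1,2,3,0]]).as_matrix().round(3))
for P in([0,0,0],[149,-607,244]):print(proj("top",P))
E
python3 f1.py
```

```text
stand [ 515.46 -287.43  -13.27]
[[-0.4, -0.2], [-0.0, 0.0], [0.4, 0.0], [0.4, 0.4], [-0.7, 0.1], [0.3, 0.3], [0.8, 6.0], [-0.1, 0.4], [-0.1, 0.1], [-0.0, -0.6], [-0.4, 0.1], [-0.3, -1.6], [0.1, -0.3], [0.7, -0.1], [-0.6, -0.8]]
blade dir world 2.2461575296029097 tip from axis 44.956947668203874 2.29217581747655 joint -0.14277660764432198
blade dir world 2.3196141852624557 tip from axis 45.860133378365184 2.3659496016627735 joint -0.0690028234580975
side tip 48.84399036429958 -0.13050516847055071
rack [5.0642e+02 4.6916e+01 3.6800e-01]
[[0.3, -0.1], [-0.1, -0.7], [-0.3, -0.0], [-0.4, -0.3], [0.1, 0.6], [0.3, 0.7], [-0.3, -0.0], [1.2, -0.1], [0.1, -0.3], [-0.9, -0.6], [-0.1, 2.4], [-0.3, -0.2], [2.5, -0.8], [-0.3, -1.3]]
seat [499.9  44.4 150. ]
grip top [504.7  47.2 206. ] [np.float64(-51.7), np.float64(-143.5), np.float64(129.4), np.float64(35.6)] [np.float64(21.9), np.float64(16.1), np.float64(22.2), np.float64(16.5)]
[[-0.971 -0.     0.239]
 [-0.239  0.001 -0.971]
 [-0.    -1.    -0.001]]
[[250.36692514 525.66935733]]
[[588.7800981  468.46597518]]
```

```bash
cat >> h.py <<'E'
def go(P,ang=None):
    """print shift (units) and turn for target TCP P, jaw axis angle deg (mod 180)"""
    st=bot.observe();M=Ro.from_quat(st["tool_rot"][[1,2,3,0]]).as_matrix()
    s=M.T@(np.array(P,float)-st["position"])/40
    a=np.degrees(np.arctan2(M[1,2],M[0,2]))
    t=0 if ang is None else -((ang-a+90)%180-90)
    print("t",round(st["time"],2),"pos",st["position"].round(1),"jaw",a.round(1),"F",st["wrist_force"].round(1),"gap",st["finger_gap"].round(1),"| shift",s.round(3),"turn",round(t,1))
def wcam():
    st=bot.observe();M=np.eye(4);M[:3,:3]=Ro.from_quat(st["tool_rot"][[1,2,3,0]]).as_matrix();M[:3,3]=st["position"]
    W=np.linalg.inv(M@np.array(C["wrist"]["hand_eye"]));C["wrist"]["R"]=W[:3,:3];C["wrist"]["t"]=W[:3,3]
    return bot.snapshot("wrist")
E
python3 - <<'E'
from h import *
from scipy.optimize import least_squares
print("monitor",[unproj("top",(385,168),z).round(0) for z in(100,250)])
for a,b in(((85,190),(385,105)),((122,215),(365,100)),((130,160),(408,85))):
    r=least_squares(lambda X:np.r_[proj("top",X)[0]-a,proj("side",X)[0]-b],[500,300,200]);print("lamp",r.x.round(0),r.fun.round(0))
go([500,44.4,330],-53)
E
```

```text
monitor [array([ 726., -274.,  100.]), array([ 678., -257.,  250.])]
lamp [679. 329. 137.] [-0. -3. -4.  1.]
lamp [618. 229. 192.] [-1. -5. -6.  1.]
lamp [710. 204. 242.] [-0. -6. -7.  2.]Traceback (most recent call last):
  File "<stdin>", line 6, in <module>
  File "h.py", line 27, in go
    print("t",round(st["time"],2),"pos",st["position"].round(1),"jaw",a.round(1),"F",st["wrist_force"].round(1),"gap",st["finger_gap"].round(1),"| shift",s.round(3),"turn",round(t,1))
                                                                                                                      ^^^^^^^^^^^^^^^^^^^^^^
AttributeError: 'float' object has no attribute 'round'
```

```bash
sed -i 's/st\["finger_gap"\].round(1)/round(float(st["finger_gap"]),1)/' h.py; python3 -c "
from h import *
go([500,44.4,330],-53)"
```

```text
t 0.15 pos [ 149.  -606.5  243.7] jaw -76.2 F [ 0.2 -0.  -0.6] gap 86.6 | shift [-12.403  -2.135 -13.714] turn -23.2
```

```bash
python3 -m jog '[[[-1,-1.2,-1.1],0],[[-2,-2.1,-2.2],-4],[[-12.4,-2.15,-13.7],-10],[[-12.4,-2.15,-13.7],-23],[[-12.4,-2.15,-13.7],-23],[[-12.4,-2.15,-13.7],-23],[[-12.4,-2.15,-13.7],-23],[[-12.4,-2.15,-13.7],-23],[[-12.4,-2.15,-13.7],-23],[[-12.4,-2.15,-13.7],-23]]' && python3 -c "
from h import *
go([500,44.4,330],-53)"
```

```text
time: 1.4
position: [435.1, -75.9, 327.8]
tool_rot: [-0.223, 0.223, -0.671, 0.671]
wrist_force: [1.6, -1.4, 0.0]
finger_gap: 87.0
t 1.4 pos [435.1 -75.9 327.8] jaw -53.2 F [ 1.6 -1.4  0. ] gap 87.0 | shift [-3.1   -0.055 -1.436] turn -0.2
```

```bash
python3 -m jog '[[[-3.1,0,-1.4],0],[[-3.1,0,-1.4],0],[[-3.1,0,-1.4],0],[[-3.1,0,-1.4],0],[[-3.1,0,-1.4],0]]' && python3 -c "
from h import *
go([500,44.4,330],-53)
im=wcam();cv2.imwrite('pics/w1.png',im[:,:,::-1])
print(proj('wrist',[[499.9,44.4,206],[499.9,44.4,156]]))"
```

```text
time: 2.02
position: [499.9, 40.0, 327.6]
tool_rot: [-0.222, 0.223, -0.671, 0.671]
wrist_force: [-0.3, 0.3, 0.5]
finger_gap: 87.2
t 2.02 pos [499.9  40.  327.6] jaw -53.3 F [-0.3  0.3  0.5] gap 87.2 | shift [-0.067 -0.06  -0.087] turn -0.3
[[318.62527944 231.78759322]
 [319.40848112 218.37016103]]
```

View pics/w1.png

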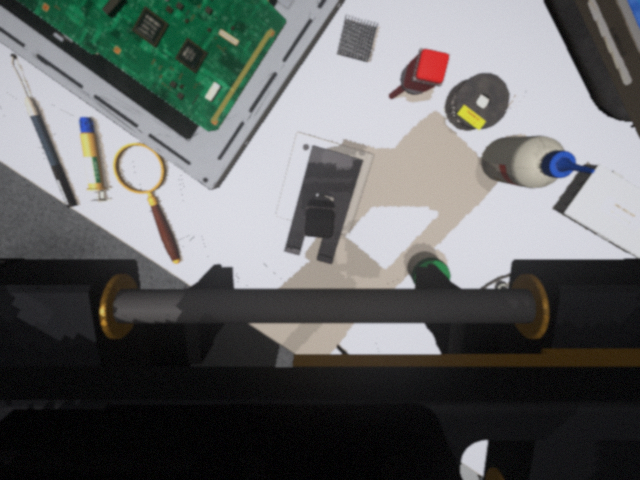

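The wrist view shows the black rod in the rack fork at about (320,220). The red look-alike is at (432,66). The black one in the fork fits the description, so I'll confirm it in an enlarged crop.

```bash
python3 -c "
import cv2
t=cv2.imread('pics/w1.png');a=cv2.convertScaleAbs(cv2.resize(t[175:265,275:365],(720,720),interpolation=cv2.INTER_CUBIC)[:600],alpha=1.8,beta=20);cv2.imwrite('pics/w1c.png',a)"
```

```text
(no output)
```

View pics/w1c.png

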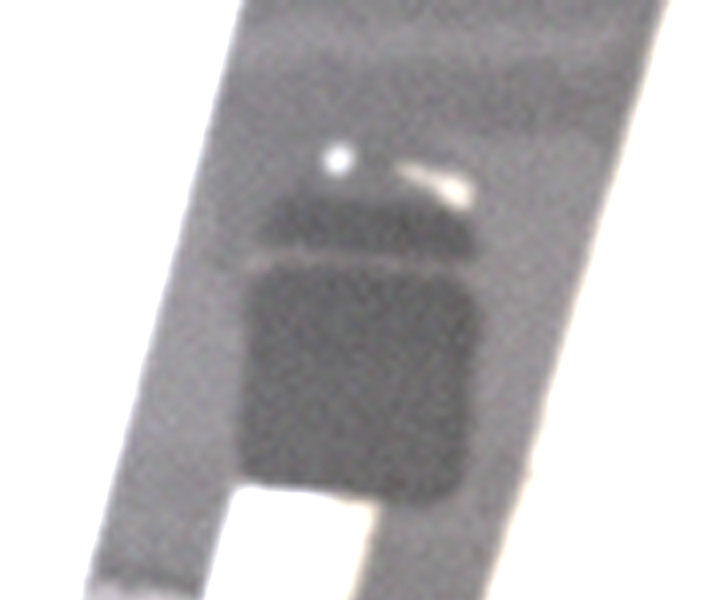

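```bash
python3 - <<'E'
from h import *
C2=wcam()
f=lambda u,v:unproj("wrist",px(u,v,8,(275,175)),206)
a,b,c,d=[f(*k) for k in((246,268),(480,286),(466,502),(238,482))]
print("centre",((a+b+c+d)/4).round(1))
for p,q in((a,b),(b,c),(c,d),(d,a)):print(np.linalg.norm(q-p).round(1),np.degrees(np.arctan2(*(q-p)[[1,0]])).round(1))
# fork check: predicted corners in the picture
P=[506.42,46.92,.368]
for X in([-47,23,154],[-47,8,154],[-47,-8,154],[-47,-23,154],[49,23,150],[49,-23,150],[-50,50,10],[60,-50,10],[60,50,10]):print(X,proj("wrist",L(P,X))[0].round(1))
E
python3 -c "
import cv2
t=cv2.imread('pics/w1.png');a=cv2.convertScaleAbs(cv2.resize(t[120:270,265:385],(480,600),interpolation=cv2.INTER_CUBIC),alpha=1.4);cv2.imwrite('pics/w1d.png',a)"
```

```text
centre [505.8  47.9 206. ]
21.5 -57.8
20.5 -146.6
21.4 121.4
20.3 33.8
[-47, 23, 154] [283.1 252.9]
[-47, 8, 154] [299.1 257.1]
[-47, -8, 154] [316.  261.6]
[-47, -23, 154] [331.8 265.8]
[49, 23, 150] [310.7 148.1]
[49, -23, 150] [362.1 162.8]
[-50, 50, 10] [274.4 217.1]
[60, -50, 10] [373.8 154.3]
[60, 50, 10] [295.7 131.9]
```

View pics/w1d.png

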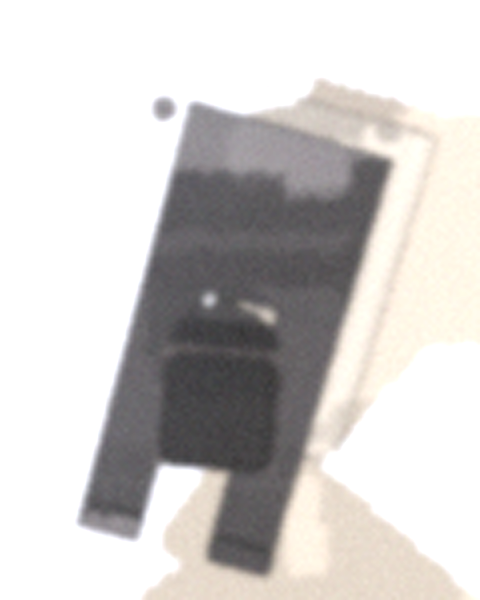

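```bash
python3 -c "
from h import *
go([505.5,47.7,187],-57)"
```

```text
t 2.12 pos [500.   39.8 327.8] jaw -53.3 F [ 0.2  0.2 -0.8] gap 87.2 | shift [-0.227  3.521 -0.078] turn 3.7
```

```bash
python3 -m jog '[[[-0.23,0.5,-0.08],3.7],[[-0.23,1.5,-0.08],3.7],[[-0.23,2.5,-0.08],3.7],[[-0.23,3.1,-0.08],3.7],[[-0.23,3.5,-0.08],3.7],[[-0.23,3.5,-0.08],3.7],[[-0.23,3.5,-0.08],3.7]]' 60
python3 - <<'E'
from h import *
go([505.5,47.7,187],-57)
im=wcam();cv2.imwrite('pics/w2.png',im[:,:,::-1])
E
```

```text
time: 3.0
position: [506.7, 49.0, 189.1]
tool_rot: [-0.202, 0.201, -0.678, 0.678]
wrist_force: [0.6, -0.8, 0.5]
finger_gap: 60.0
t 3.0 pos [506.7  49.  189.1] jaw -56.9 F [ 0.6 -0.8  0.5] gap 60.0 | shift [0.042 0.051 0.011] turn 0.1
```

View pics/w2.png

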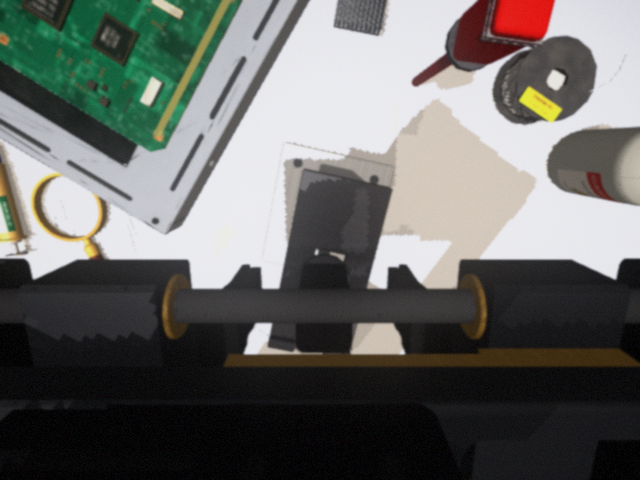

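The black grip sits centred between the fingers at about (325,310). Closing.

```bash
python3 -m jog '[[[0.03,0.05,0],0],[[0.03,0.05,0],0],[[0.03,0.05,0],0],[[0.03,0.05,0],0],[[0.03,0.05,0],0],[[0.03,0.05,0],0]]' 10 30
python3 - <<'E'
from h import *
go([505.5,47.7,187],-57)
E
```

```text
time: 3.8
position: [504.9, 48.7, 185.7]
tool_rot: [-0.201, 0.201, -0.678, 0.678]
wrist_force: [-1.1, 0.4, 0.2]
finger_gap: 21.8
t 3.8 pos [504.9  48.7 185.7] jaw -56.9 F [-1.1  0.4  0.2] gap 21.8 | shift [ 0.    -0.032  0.029] turn 0.1
```

```bash
python3 -m jog '[[[0,-0.3,0],0],[[0,-0.8,0],0],[[0,-1.8,0],0],[[0,-2.8,0],0],[[0,-3.5,0],0],[[0,-3.5,0],0],[[0,-3.5,0],0]]'
python3 - <<'E'
from h import *
go([505.5,47.7,187],-57)
st=bot.observe();print(st["position"])
a=bot.snapshot("side");b=bot.snapshot("top");im=wcam()
cv2.imwrite("pics/s3.png",cv2.resize(a[20:230,230:420],(543,600))[:,:,::-1])
cv2.imwrite("pics/w3.png",im[:,:,::-1]);cv2.imwrite("pics/t3.png",b[:,:,::-1])
E
```

```text
time: 4.68
position: [504.3, 48.7, 324.7]
tool_rot: [0.201, -0.202, 0.678, -0.678]
wrist_force: [-0.1, -0.4, -1.8]
finger_gap: 22.2
t 4.67 pos [504.3  48.7 324.7] jaw -56.9 F [-0.1 -0.4 -1.8] gap 22.2 | shift [-0.015  3.443  0.039] turn 0.1
[504.3418022   48.68010395 324.70657321]
```

View pics/s3.png

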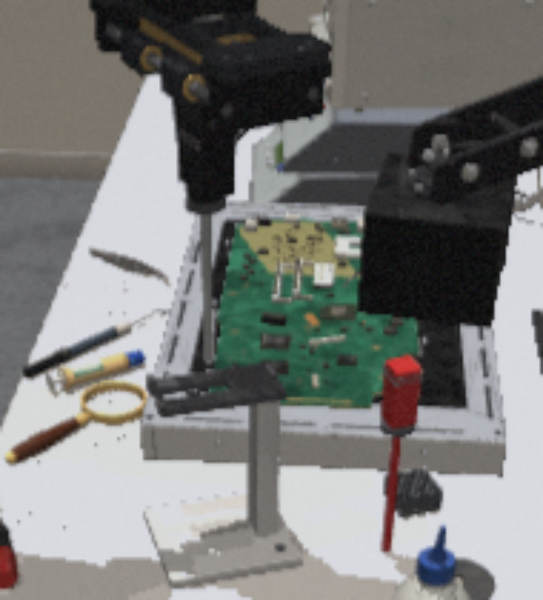

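View pics/w3.png

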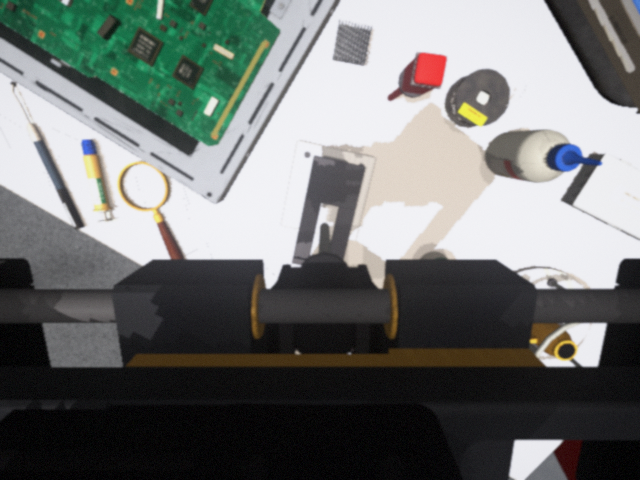

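Run:
```python
from h import *
print(proj("side",[504.3,48.7,169]),"obs 303.2 146.7")
wcam();print(proj("wrist",[[504.3,48.7,169],[505.5,47.7,169]]),"obs 325 226")
print(unproj("wrist",(325,226),169))
sy=-.704-0; s=np.array([515.5,-287.4])
def pol(r,j): a=np.pi+j-.704; return (s+r*np.array([np.cos(a),np.sin(a)])).round(1)
for j in(-.1,.35,.5,-1.3):print(j,pol(42,j))
go([*pol(42,.45),330])
```

```text
[[303.23196944 146.50931932]] obs 303.2 146.7
[[323.9363398  224.88169277]
 [325.72047265 224.34505301]] obs 325 226
[503.98170819  47.43001849 169.        ]
-0.1 [ 486.4 -257.2]
0.35 [ 476.1 -272.8]
0.5 [ 474.4 -278.9]
-1.3 [ 533.1 -249.3]
t 4.88 pos [504.2  48.7 324.1] jaw -56.9 F [-1.1  0.7 -1. ] gap 21.9 | shift [ 5.059 -0.146  6.416] turn 0
```

```bash
python3 -m jog '[[[0.5,0,0.6],0],[[1.5,0,1.9],0],[[2.4,0,3.0],0],[[3.3,0,4.2],0],[[4.3,0,5.4],0],[[5.0,0,6.3],0],[[5.06,0,6.42],0],[[5.06,0,6.42],0],[[5.06,0,6.42],0]]'
python3 - <<'E'
from h import *
go([474.9,-276.9,188])
for n,c in(("side",(160,240)),("top",(225,340))):
    a=bot.snapshot(n);cv2.imwrite(f"pics/{n}4.png",cv2.resize(a[c[0]-(0 if n=='top' else 0):c[0]+ (100 if n=='top' else 200),c[1]-(0 if n=='top' else 30):c[1]+(100 if n=='top' else 170)],(600,600),interpolation=cv2.INTER_CUBIC)[:,:,::-1])
E
```

```text
time: 6.0
position: [475.7, -275.7, 325.5]
tool_rot: [0.202, -0.202, 0.678, -0.677]
wrist_force: [0.5, -0.6, -0.3]
finger_gap: 21.6
t 6.0 pos [ 475.7 -275.7  325.5] jaw -56.8 F [ 0.5 -0.6 -0.3] gap 21.6 | shift [0.035 3.437 0.017] turn 0
```

View pics/side4.png

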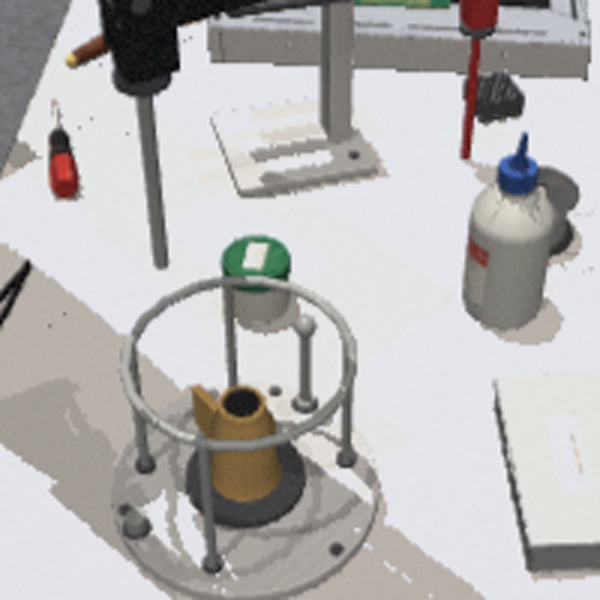

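View pics/top4.png

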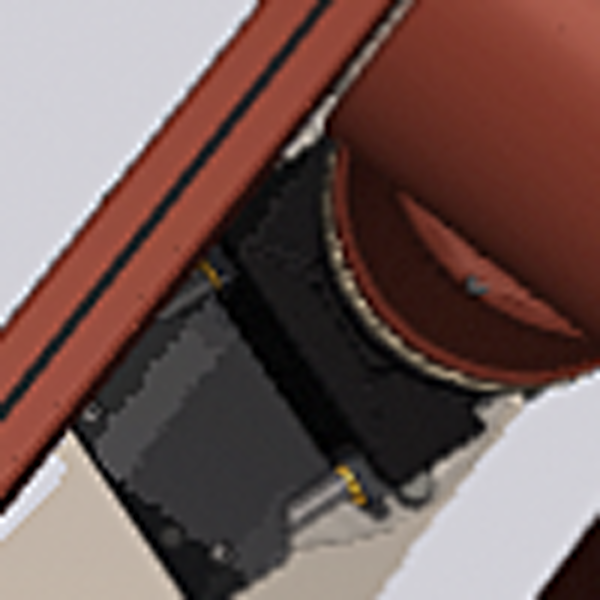

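```bash
python3 -c "
from h import *
print(proj('side',[475.7,-275.7,169.5]))"; python3 -m jog '[[[0.02,0.3,0.01],0],[[0.02,0.9,0.01],0],[[0.02,1.6,0.01],0],[[0.02,2.2,0.01],0],[[0.02,2.2,0.01],0],[[0.02,2.2,0.01],0]]'
python3 - <<'E'
from h import *
go([474.9,-276.9,188])
a=bot.snapshot("side");cv2.imwrite("pics/side5.png",cv2.resize(a[210:360,220:370],(600,600),interpolation=cv2.INTER_CUBIC)[:,:,::-1])
im=wcam();cv2.imwrite("pics/w5.png",im[:,:,::-1])
E
```

```text
[[264.24112255 249.40944455]]
time: 6.85
position: [475.4, -277.7, 238.4]
tool_rot: [-0.202, 0.201, -0.678, 0.678]
wrist_force: [-1.1, -0.4, -0.3]
finger_gap: 21.9
t 6.85 pos [ 475.4 -277.7  238.4] jaw -56.9 F [-1.1 -0.4 -0.3] gap 21.9 | shift [-1.00e-03  1.26e+00 -2.50e-02] turn 0
```

View pics/side5.png

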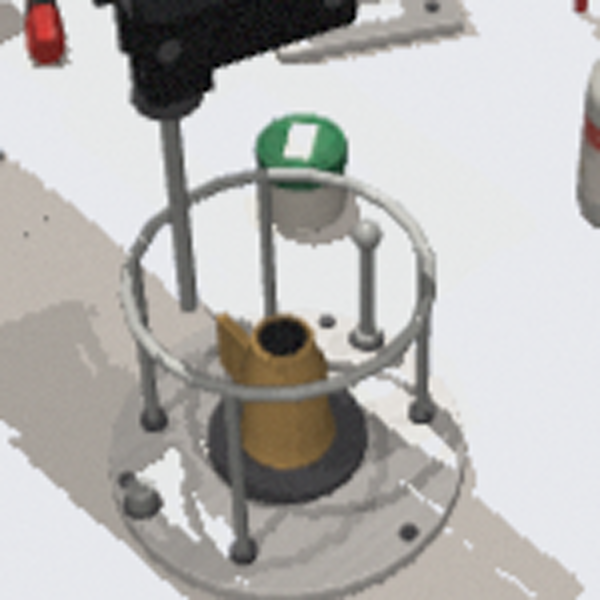

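View pics/w5.png

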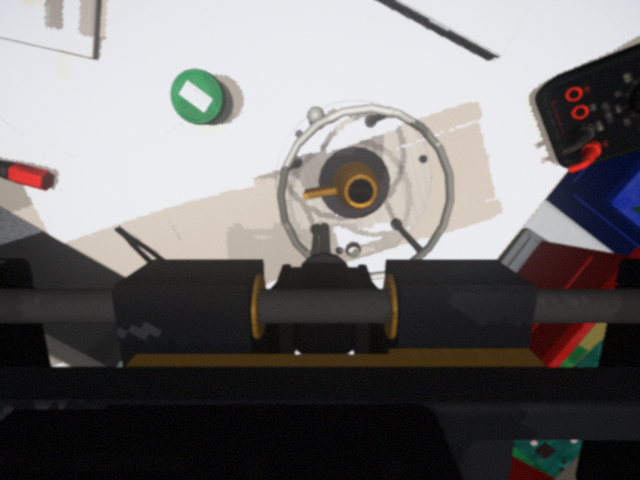

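```bash
python3 -m jog '[[[0,0.4,0],0],[[0,0.9,0],0],[[0,1.25,-0.02],0],[[0,1.25,-0.02],0],[[0,1.25,-0.02],0]]'
python3 - <<'E'
from h import *
s=np.array([515.5,-287.4])
def pol(r,j): a=np.pi+j-.704; return (s+r*np.array([np.cos(a),np.sin(a)]))
st=bot.observe();M=Ro.from_quat(st["tool_rot"][[1,2,3,0]]).as_matrix()
go([*pol(42,.45),188])
for j in np.arange(.35,-1.2,-.1):print(j.round(2),((M.T@(np.r_[pol(42,j),188]-np.r_[pol(42,.45),188]))/40).round(3))
a=bot.snapshot("side");cv2.imwrite("pics/side6.png",cv2.resize(a[210:360,220:370],(600,600),interpolation=cv2.INTER_CUBIC)[:,:,::-1])
im=wcam();cv2.imwrite("pics/w6.png",im[:,:,::-1])
E
```

```text
time: 7.58
position: [474.9, -277.3, 188.2]
tool_rot: [-0.202, 0.201, -0.678, 0.678]
wrist_force: [-0.0, -0.4, -0.1]
finger_gap: 21.9
t 7.58 pos [ 474.9 -277.3  188.2] jaw -56.9 F [-0.  -0.4 -0.1] gap 21.9 | shift [-0.006  0.005 -0.01 ] turn 0
0.35 [-0.081 -0.    -0.067]
0.25 [-0.168 -0.    -0.125]
0.15 [-0.261 -0.    -0.174]
0.05 [-0.358 -0.    -0.214]
-0.05 [-0.459 -0.    -0.244]
-0.15 [-0.562 -0.    -0.264]
-0.25 [-0.666 -0.    -0.273]
-0.35 [-0.771 -0.    -0.272]
-0.45 [-0.876  0.    -0.26 ]
-0.55 [-0.978  0.    -0.238]
-0.65 [-1.078  0.    -0.206]
-0.75 [-1.174  0.    -0.164]
-0.85 [-1.266  0.    -0.113]
-0.95 [-1.352  0.    -0.053]
-1.05 [-1.431  0.     0.016]
-1.15 [-1.504  0.     0.092]
```

View pics/side6.png

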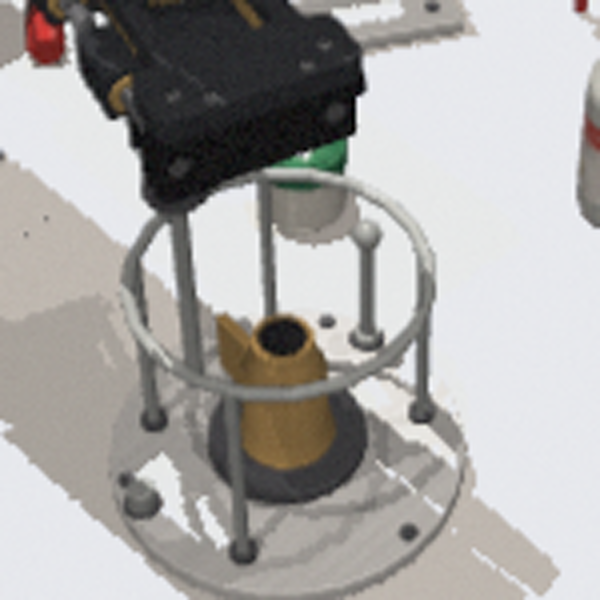

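View pics/w6.png

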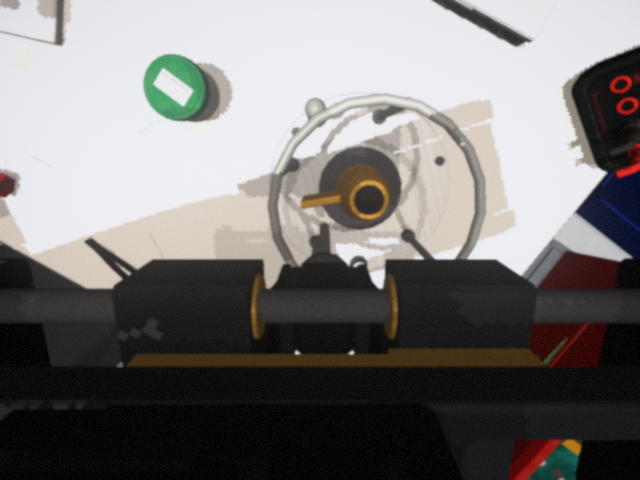

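```bash
python3 -m jog '[[[-0.08,0,-0.07],0],[[-0.17,0,-0.13],0],[[-0.26,0,-0.18],0],[[-0.36,0,-0.22],0],[[-0.46,0,-0.25],0],[[-0.56,0,-0.27],0],[[-0.67,0,-0.28],0],[[-0.77,0,-0.28],0],[[-0.88,0,-0.27],0],[[-0.98,0,-0.25],0]]'
python3 - <<'E'
from h import *
s=np.array([515.5,-287.4])
def pol(r,j): a=np.pi+j-.704; return (s+r*np.array([np.cos(a),np.sin(a)]))
for j in np.arange(-.5,-1.2,-.1):go([*pol(42,j),188])
im=wcam();cv2.imwrite("pics/w7.png",im[:,:,::-1])
E
```

```text
time: 8.93
position: [502.2, -247.1, 187.6]
tool_rot: [0.201, -0.201, 0.678, -0.678]
wrist_force: [-0.6, -0.1, -1.3]
finger_gap: 21.8
t 8.93 pos [ 502.2 -247.1  187.6] jaw -56.9 F [-0.6 -0.1 -1.3] gap 21.8 | shift [ 0.051 -0.009 -0.002] turn 0
t 8.93 pos [ 502.2 -247.1  187.6] jaw -56.9 F [-0.6 -0.1 -1.3] gap 21.8 | shift [-0.05  -0.009  0.025] turn 0
t 8.93 pos [ 502.2 -247.1  187.6] jaw -56.9 F [-0.6 -0.1 -1.3] gap 21.8 | shift [-0.148 -0.009  0.062] turn 0
t 8.93 pos [ 502.2 -247.1  187.6] jaw -56.9 F [-0.6 -0.1 -1.3] gap 21.8 | shift [-0.242 -0.009  0.109] turn 0
t 8.93 pos [ 502.2 -247.1  187.6] jaw -56.9 F [-0.6 -0.1 -1.3] gap 21.8 | shift [-0.331 -0.009  0.165] turn 0
t 8.93 pos [ 502.2 -247.1  187.6] jaw -56.9 F [-0.6 -0.1 -1.3] gap 21.8 | shift [-0.414 -0.009  0.229] turn 0
t 8.93 pos [ 502.2 -247.1  187.6] jaw -56.9 F [-0.6 -0.1 -1.3] gap 21.8 | shift [-0.49  -0.009  0.301] turn 0
```

View pics/w7.png

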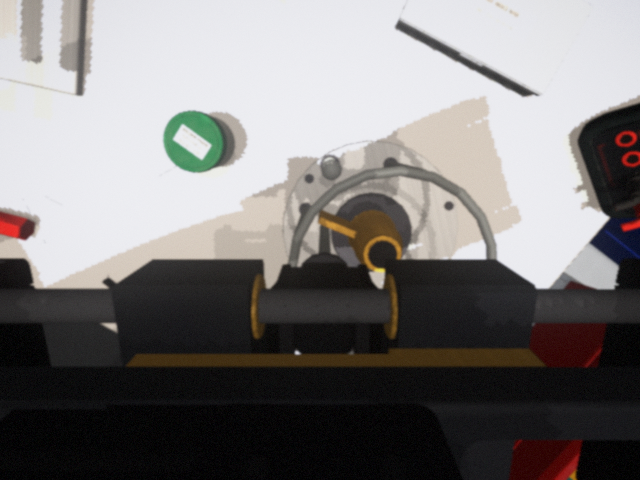

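The blade at (335,222) has moved and now leads the rod toward the pin ball at (331,166). Continuing.

```bash
python3 -m jog '[[[-0.05,0,0.02],0],[[-0.15,0,0.06],0],[[-0.24,0,0.11],0],[[-0.33,0,0.165],0],[[-0.38,0,0.2],0],[[-0.38,0,0.2],0]]'
python3 - <<'E'
from h import *
s=np.array([515.5,-287.4])
def pol(r,j): a=np.pi+j-.704; return (s+r*np.array([np.cos(a),np.sin(a)]))
for j in (-1.05,-1.133):go([*pol(42,j),188])
a=bot.snapshot("side");cv2.imwrite("pics/side8.png",cv2.resize(a[230:350,235:355],(600,600),interpolation=cv2.INTER_CUBIC)[:,:,::-1])
im=wcam();cv2.imwrite("pics/w8.png",im[:,:,::-1])
cv2.imwrite("pics/w8c.png",cv2.resize(im[140:290,250:450],(800,600),interpolation=cv2.INTER_CUBIC)[:,:,::-1])
p=[*s,-.704]
def bl(r,j,z): a=np.pi+j; return L(p,[r*np.cos(a),r*np.sin(a),z])[0]
for j in(-1.1,-1.2,-1.3,-1.4):print(j,[((proj("wrist",bl(r,j,52))[0]-[250,140])*4).round(0).tolist() for r in(25,50)],[((proj("side",bl(r,j,52))[0]-[235,230])*5).round(0).tolist() for r in(25,50)])
E
```

```text
time: 9.72
position: [519.4, -245.7, 187.7]
tool_rot: [-0.202, 0.201, -0.678, 0.678]
wrist_force: [-0.1, -0.8, -1.0]
finger_gap: 21.9
t 9.72 pos [ 519.4 -245.7  187.7] jaw -56.9 F [-0.1 -0.8 -1. ] gap 21.9 | shift [-0.073 -0.007  0.06 ] turn 0
t 9.72 pos [ 519.4 -245.7  187.7] jaw -56.9 F [-0.1 -0.8 -1. ] gap 21.9 | shift [-0.133 -0.007  0.123] turn 0
-1.1 [[373.0, 403.0], [285.0, 313.0]] [[304.0, 323.0], [327.0, 273.0]]
-1.2 [[382.0, 395.0], [305.0, 296.0]] [[310.0, 325.0], [340.0, 277.0]]
-1.3 [[393.0, 388.0], [326.0, 282.0]] [[316.0, 327.0], [352.0, 282.0]]
-1.4 [[404.0, 382.0], [349.0, 269.0]] [[322.0, 330.0], [364.0, 287.0]]
```

View pics/side8.png

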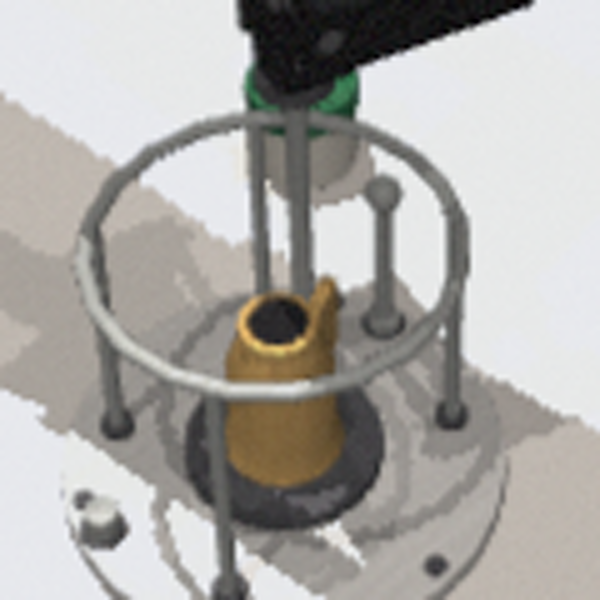

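View pics/w8c.png

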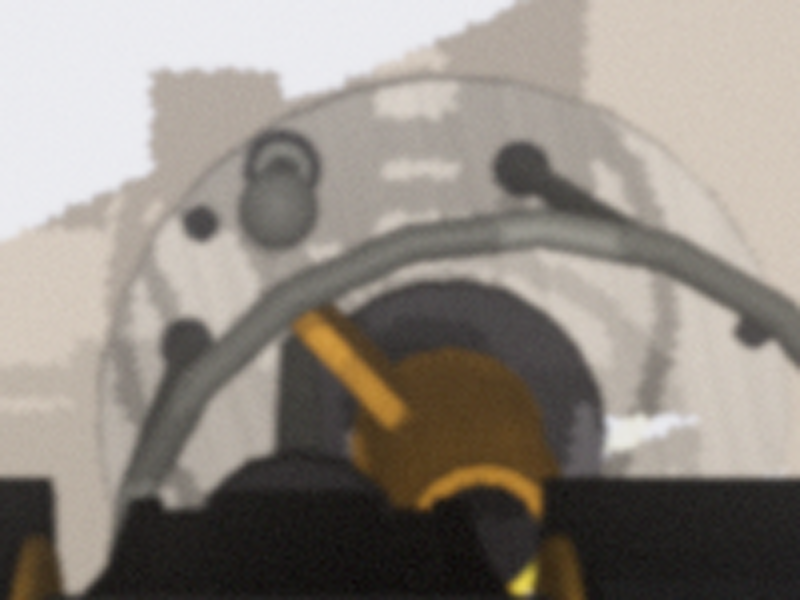

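```bash
python3 -m jog '[[[-0.05,0,0.035],0],[[-0.1,0,0.085],0],[[-0.13,0,0.12],0],[[-0.13,0,0.12],0],[[-0.13,0,0.12],0]]'
python3 - <<'E'
from h import *
s=np.array([515.5,-287.4])
def pol(r,j): a=np.pi+j-.704; return (s+r*np.array([np.cos(a),np.sin(a)]))
go([*pol(42,-1.133),188])
a=bot.snapshot("side");cv2.imwrite("pics/side9.png",cv2.resize(a[230:350,235:355],(600,600),interpolation=cv2.INTER_CUBIC)[:,:,::-1])
im=wcam();
cv2.imwrite("pics/w9c.png",cv2.resize(im[140:290,250:450],(800,600),interpolation=cv2.INTER_CUBIC)[:,:,::-1])
p=[*s,-.704]
def bl(r,j,z): a=np.pi+j; return L(p,[r*np.cos(a),r*np.sin(a),z])[0]
for j in(-1.1,-1.2,-1.3,-1.4):print(j,[((proj("wrist",bl(r,j,52))[0]-[250,140])*4).round(0).tolist() for r in(25,50)],[((proj("side",bl(r,j,52))[0]-[235,230])*5).round(0).tolist() for r in(25,50)])
print(((proj("wrist",bl(70.5,-1.3,10))[0]-[250,140])*4).round(0))
E
```

```text
time: 10.45
position: [526.2, -246.9, 187.7]
tool_rot: [-0.202, 0.201, -0.678, 0.678]
wrist_force: [-0.8, 0.0, -1.0]
finger_gap: 21.4
t 10.45 pos [ 526.2 -246.9  187.7] jaw -56.9 F [-0.8  0.  -1. ] gap 21.4 | shift [-0.008 -0.006  0.005] turn 0
-1.1 [[348.0, 427.0], [261.0, 338.0]] [[304.0, 323.0], [327.0, 273.0]]
-1.2 [[358.0, 419.0], [280.0, 322.0]] [[310.0, 325.0], [340.0, 277.0]]
-1.3 [[368.0, 412.0], [301.0, 307.0]] [[316.0, 327.0], [352.0, 282.0]]
-1.4 [[380.0, 406.0], [324.0, 295.0]] [[322.0, 330.0], [364.0, 287.0]]
[251. 193.]
```

View pics/side9.png

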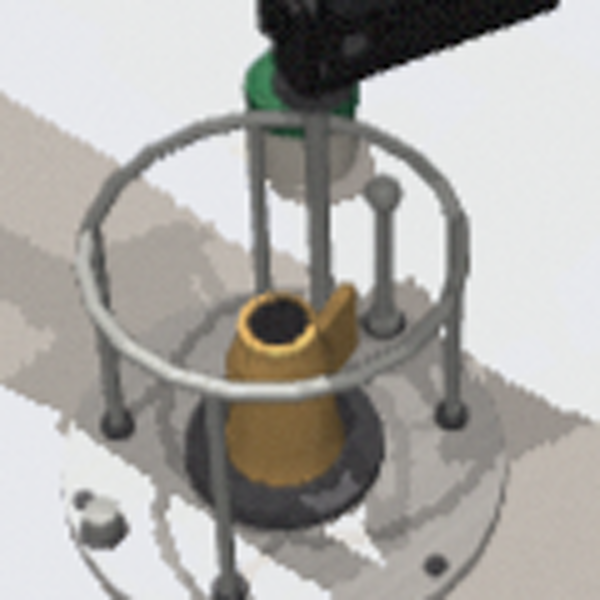

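View pics/w9c.png

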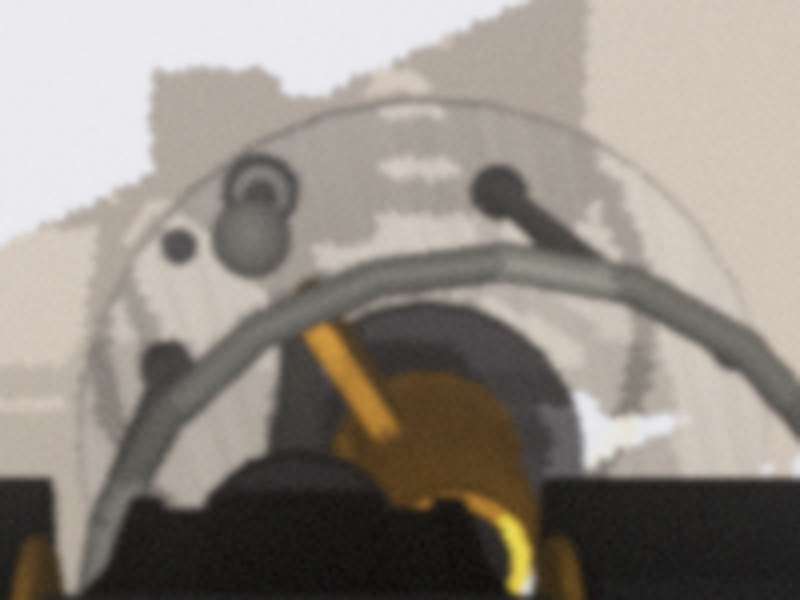

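```bash
python3 -m jog '[[[-0.02,0,0.02],0],[[-0.035,0,0.033],0],[[-0.035,0,0.033],0],[[-0.035,0,0.033],0]]'
python3 - <<'E'
from h import *
s=np.array([515.5,-287.4])
def pol(r,j): a=np.pi+j-.704; return (s+r*np.array([np.cos(a),np.sin(a)]))
go([*pol(42,-.8),188]);go([*pol(44,-.8),330])
im=wcam();
cv2.imwrite("pics/w10c.png",cv2.resize(im[140:290,250:450],(800,600),interpolation=cv2.INTER_CUBIC)[:,:,::-1])
p=[*s,-.704]
def bl(r,j,z): a=np.pi+j; return L(p,[r*np.cos(a),r*np.sin(a),z])[0]
for j in(-1.2,-1.3,-1.4):print(j,[((proj("wrist",bl(r,j,52))[0]-[250,140])*4).round(0).tolist() for r in(25,50)])
print(((proj("wrist",bl(70.5,-1.3,10))[0]-[250,140])*4).round(0))
E
```

```text
time: 11.05
position: [527.9, -247.2, 187.6]
tool_rot: [0.201, -0.201, 0.678, -0.678]
wrist_force: [-0.6, -0.5, 0.2]
finger_gap: 21.5
t 11.05 pos [ 527.9 -247.2  187.6] jaw -56.9 F [-0.6 -0.5  0.2] gap 21.5 | shift [ 0.296 -0.009 -0.244] turn 0
t 11.05 pos [ 527.9 -247.2  187.6] jaw -56.9 F [-0.6 -0.5  0.2] gap 21.5 | shift [ 0.271 -3.559 -0.288] turn 0
-1.2 [[352.0, 425.0], [274.0, 328.0]]
-1.3 [[362.0, 419.0], [295.0, 314.0]]
-1.4 [[373.0, 413.0], [318.0, 301.0]]
[246. 198.]
```

View pics/w10c.png

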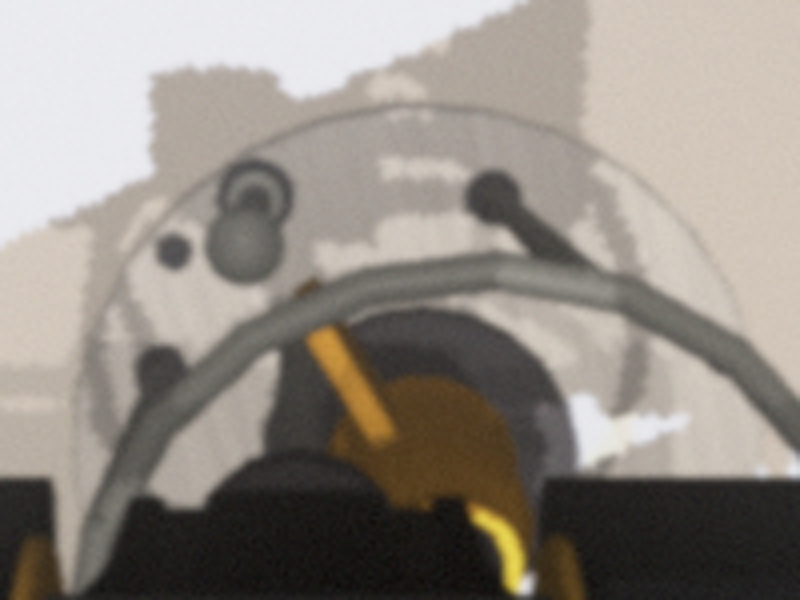

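The blade line (383,440)→(318,333) now lies at −1.30 to −1.32, which points at the pin. I'll back the rod off the blade and lift it out.

```bash
python3 -m jog '[[[0.1,0,-0.09],0],[[0.27,0,-0.23],0],[[0.28,-0.2,-0.24],0],[[0.28,-0.8,-0.24],0],[[0.28,-1.7,-0.24],0],[[0.28,-2.7,-0.24],0],[[0.28,-3.5,-0.24],0],[[0.28,-3.55,-0.24],0],[[0.28,-3.55,-0.24],0]]'
python3 - <<'E'
from h import *
s=np.array([515.5,-287.4])
P=[506.42,46.92,.368];sx=L(P,[-5,0,0])[0];print(sx)
go([*sx[:2],325])
a=bot.snapshot("side");cv2.imwrite("pics/side11.png",cv2.resize(a[240:360,235:355],(600,600),interpolation=cv2.INTER_CUBIC)[:,:,::-1])
im=wcam();cv2.imwrite("pics/w11.png",im[:,:,::-1])
E
```

```text
time: 12.22
position: [513.1, -245.1, 329.1]
tool_rot: [0.201, -0.201, 0.678, -0.678]
wrist_force: [-1.2, -0.1, -1.2]
finger_gap: 22.0
[501.75475644  45.12124972   0.        ]
t 12.22 pos [ 513.1 -245.1  329.1] jaw -56.9 F [-1.2 -0.1 -1.2] gap 22.0 | shift [-3.726  0.104 -6.234] turn 0
```

View pics/side11.png

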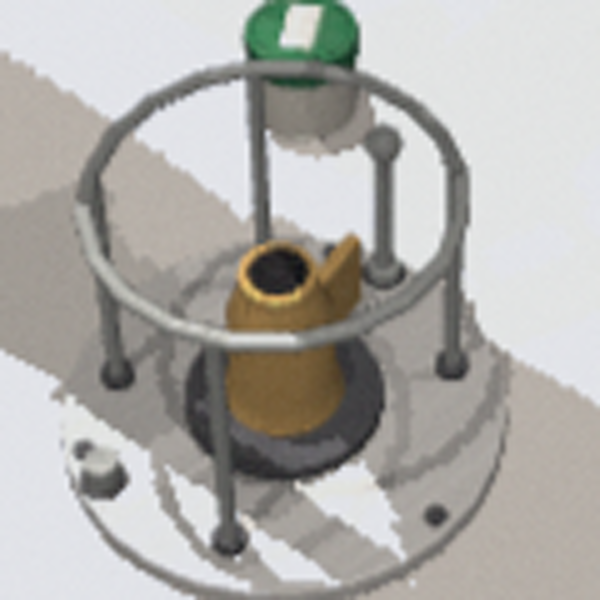

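View pics/w11.png

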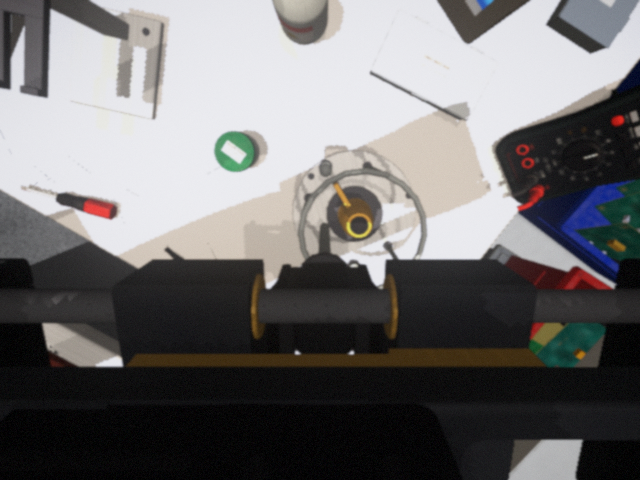

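```bash
python3 -m jog '[[[-0.4,0,-0.6],0],[[-1.1,0,-1.8],0],[[-1.8,0,-3.0],0],[[-2.5,0,-4.2],0],[[-3.2,0,-5.4],0],[[-3.65,0,-6.15],0],[[-3.73,0,-6.25],0],[[-3.73,0,-6.25],0],[[-3.73,0,-6.25],0]]'
python3 - <<'E'
from h import *
go([501.2,46.2,325])
a=bot.snapshot("top");cv2.imwrite("pics/t12.png",cv2.resize(a[225:325,340:440],(600,600),interpolation=cv2.INTER_CUBIC)[:,:,::-1])
im=wcam();cv2.imwrite("pics/w12.png",cv2.resize(im[130:280,250:400],(600,600),interpolation=cv2.INTER_CUBIC)[:,:,::-1])
p=[515.5,-287.4,-.704]
def bl(r,j,z): a=np.pi+j; return L(p,[r*np.cos(a),r*np.sin(a),z])[0]
for j in(-1.2,-1.3,-1.4):print(j,[((proj("top",bl(r,j,52))[0]-[340,225])*6).round(0).tolist() for r in(25,50)])
P=[506.42,46.92,.368]
for X in([-47,8,154],[-47,-8,154],[12,0,150],[-7,0,150]):print(X,((proj("wrist",L(P,X))[0]-[250,130])*4).round(1))
E
```

```text
time: 13.45
position: [501.8, 44.5, 329.2]
tool_rot: [-0.201, 0.201, -0.678, 0.678]
wrist_force: [0.4, -0.1, -0.4]
finger_gap: 21.9
t 13.45 pos [501.8  44.5 329.2] jaw -57.0 F [ 0.4 -0.1 -0.4] gap 21.9 | shift [-0.011  0.104 -0.043] turn 0
-1.2 [[238.0, 274.0], [168.0, 250.0]]
-1.3 [[240.0, 267.0], [173.0, 237.0]]
-1.4 [[244.0, 261.0], [180.0, 224.0]]
[-47, 8, 154] [219.7 528.7]
[-47, -8, 154] [287.9 542.3]
[12, 0, 150] [306.9 283.6]
[-7, 0, 150] [289.5 365.3]
```

View pics/t12.png

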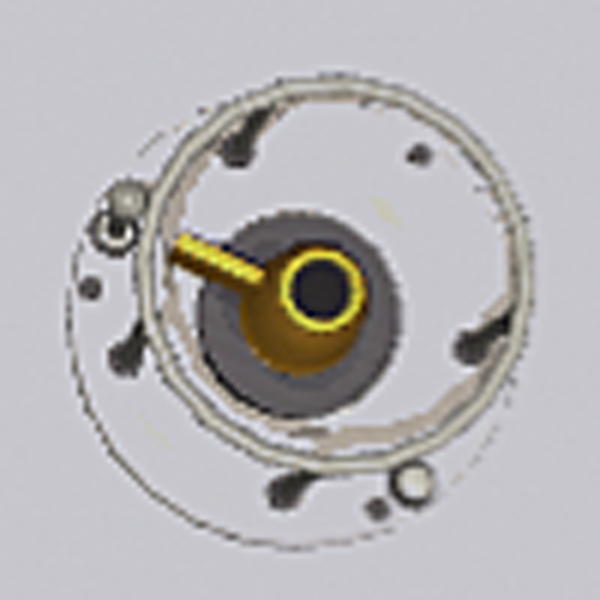

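View pics/w12.png

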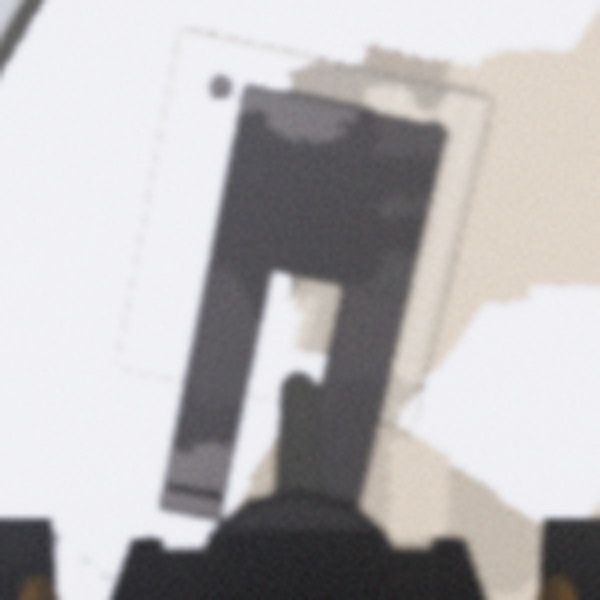

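Run:
```python
from h import *
wcam();st=bot.observe()["position"]
for z in(173,156,150):print(z,((proj("wrist",[st[0],st[1],z])[0]-[250,130])*4).round(1))
P=[506.42,46.92,.368]
for X in([-7,0,150],[-7,2,150],[12,8,150],[12,-8,150],[-47,23,154],[49,23,150],[49,-23,150]):print(X,((proj("wrist",L(P,X))[0]-[250,130])*4).round(1))
print(unproj("wrist",(250+298/4,130+383/4),173).round(1),st, "slot end",unproj("wrist",(250+307/4,130+277/4),150).round(1),"fit",L(P,[12,0,150]))
```

```text
173 [293.4 380. ]
156 [293.5 363.3]
150 [293.5 357.8]
[-7, 0, 150] [289.5 365.6]
[-7, 2, 150] [280.9 363.8]
[12, 8, 150] [271.8 276.6]
[12, -8, 150] [342.  291.3]
[-47, 23, 154] [155.5 516.2]
[49, 23, 150] [238.3  95.9]
[49, -23, 150] [445.6 140.4]
[501.9  43.5 173. ] [501.88697837  44.61648937 329.52618043] slot end [518.9  52.1 150. ] fit [[517.61658454  51.23700066 150.        ]]
```

```bash
python3 -m jog '[[[-0.01,0,-0.045],0],[[-0.01,0,-0.045],0],[[-0.01,0.4,-0.045],0],[[-0.01,1,-0.045],0],[[-0.01,1.8,-0.045],0],[[-0.01,2.6,-0.045],0],[[-0.01,3.1,-0.045],0],[[-0.01,3.1,-0.045],0],[[-0.01,3.1,-0.045],0]]'
python3 - <<'E'
from h import *
go([501.2,46.2,186])
a=bot.snapshot("side");cv2.imwrite("pics/s13.png",cv2.resize(a[100:230,260:390],(600,600),interpolation=cv2.INTER_CUBIC)[:,:,::-1])
im=wcam();cv2.imwrite("pics/w13.png",cv2.resize(im[200:350,250:400],(600,600),interpolation=cv2.INTER_CUBIC)[:,:,::-1])
E
```

```text
time: 14.72
position: [501.4, 47.3, 206.1]
tool_rot: [-0.202, 0.201, -0.678, 0.678]
wrist_force: [1.1, -0.8, -0.5]
finger_gap: 21.9
t 14.72 pos [501.4  47.3 206.1] jaw -56.9 F [ 1.1 -0.8 -0.5] gap 21.9 | shift [0.02  0.503 0.021] turn 0
```

View pics/s13.png

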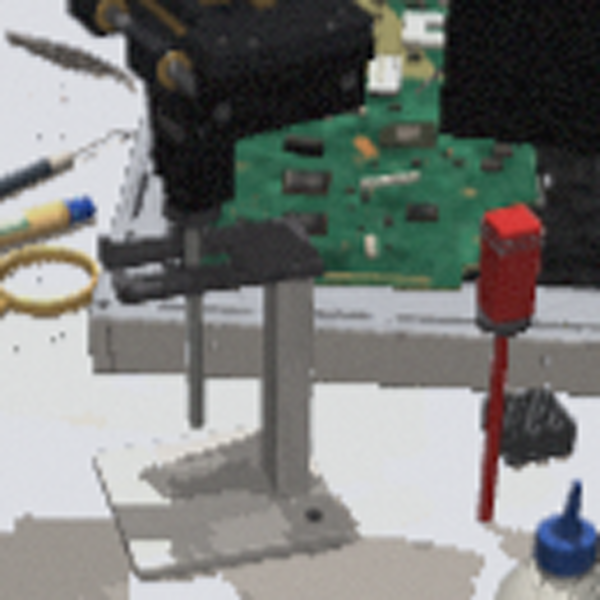

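View pics/w13.png

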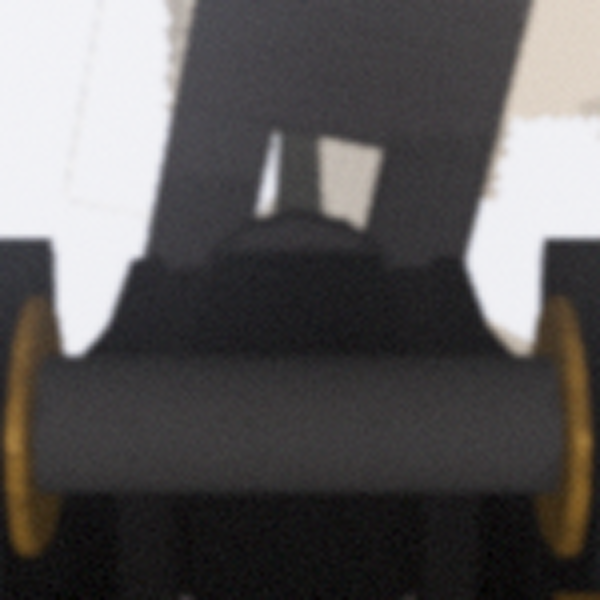

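The rod shaft is inside the slot in both views. Lowering to the seat.

```bash
python3 -m jog '[[[0.01,0.2,0.02],0],[[0.01,0.35,0.02],0],[[0.01,0.43,0.02],0],[[0.01,0.48,0.02],0],[[0.01,0.48,0.02],0]]' && python3 -c "
from h import *
go([501.2,46.2,186])"
```

```text
time: 15.45
position: [501.2, 46.5, 186.3]
tool_rot: [0.201, -0.201, 0.678, -0.678]
wrist_force: [-1.0, 0.0, -1.1]
finger_gap: 21.5
t 15.45 pos [501.2  46.5 186.3] jaw -56.9 F [-1.   0.  -1.1] gap 21.5 | shift [0.003 0.008 0.006] turn 0
```

```bash
python3 -m jog '[[[0,0.02,0],0],[[0,0.04,0],0],[[0,0.04,0],0]]' && python3 -c "
from h import *
go([501.2,46.2,186])
a=bot.snapshot('side');cv2.imwrite('pics/s14.png',cv2.resize(a[120:220,260:360],(600,600),interpolation=cv2.INTER_CUBIC)[:,:,::-1])"
```

```text
time: 15.82
position: [501.5, 46.5, 185.7]
tool_rot: [-0.202, 0.201, -0.678, 0.678]
wrist_force: [-2.6, -1.6, 4.4]
finger_gap: 21.9
t 15.82 pos [501.5  46.5 185.7] jaw -56.9 F [-2.6 -1.6  4.4] gap 21.9 | shift [ 0.009 -0.008  0.002] turn 0
```

View pics/s14.png

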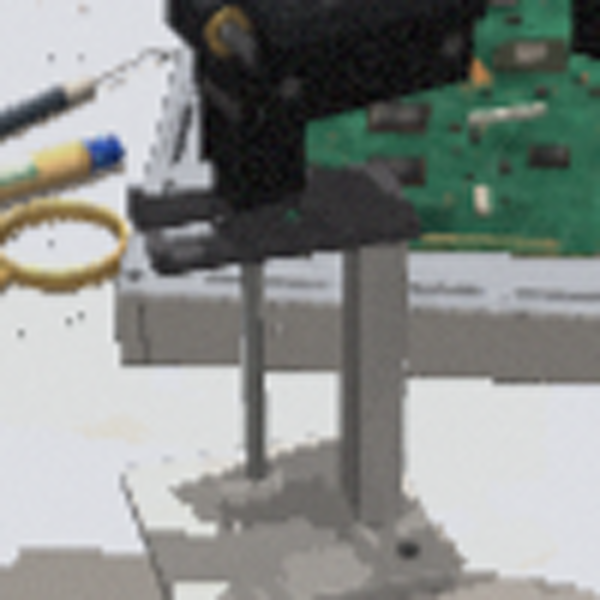

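The contact force is +4.4 N upward, so the collar is seated on the fork. Releasing, then lifting straight up.

```bash
python3 -m jog '[[[0,0,0],0],[[0,0,0],0],[[0,0,0],0],[[0,0,0],0],[[0,0,0],0]]' 56 && python3 -m jog '[[[0,-0.3,0],0],[[0,-0.8,0],0],[[0,-1.8,0],0],[[0,-2.8,0],0],[[0,-3.5,0],0],[[0,-3.5,0],0],[[0,-3.5,0],0]]' && python3 -m jog '[[[1,0,0],0],[[2,0,0],0],[[3,0,0],0],[[3,0,0],0],[[3,0,0],0]]'
python3 - <<'E'
from h import *
go([501.2,46.2,186])
a=bot.snapshot('side');cv2.imwrite('pics/s15.png',a[:,:,::-1]);cv2.imwrite('pics/s15c.png',cv2.resize(a[120:220,260:360],(600,600),interpolation=cv2.INTER_CUBIC)[:,:,::-1])
b=bot.snapshot('top');cv2.imwrite('pics/t15.png',b[:,:,::-1])
im=wcam();cv2.imwrite('pics/w15.png',im[:,:,::-1])
E
```

```text
time: 16.5
position: [501.2, 46.4, 184.8]
tool_rot: [0.201, -0.201, 0.678, -0.678]
wrist_force: [0.6, 0.7, 0.1]
finger_gap: 54.8
time: 17.38
position: [500.9, 46.5, 324.2]
tool_rot: [0.201, -0.202, 0.678, -0.678]
wrist_force: [0.6, 0.2, 0.1]
finger_gap: 55.7
time: 18.0
position: [400.6, -18.9, 324.0]
tool_rot: [0.201, -0.201, 0.678, -0.678]
wrist_force: [0.4, -0.7, -0.0]
finger_gap: 55.8
t 18.0 pos [400.6 -18.9 324. ] jaw -56.9 F [ 0.4 -0.7 -0. ] gap 55.8 | shift [-2.997  3.45   0.01 ] turn 0
```

View pics/s15c.png

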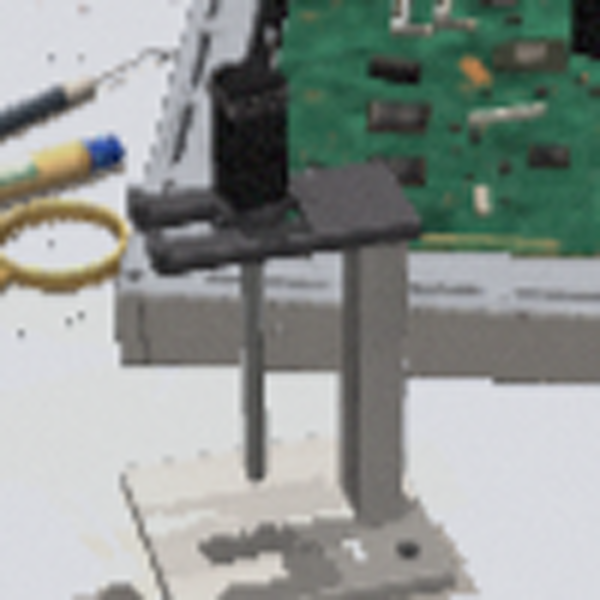

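View pics/t15.png

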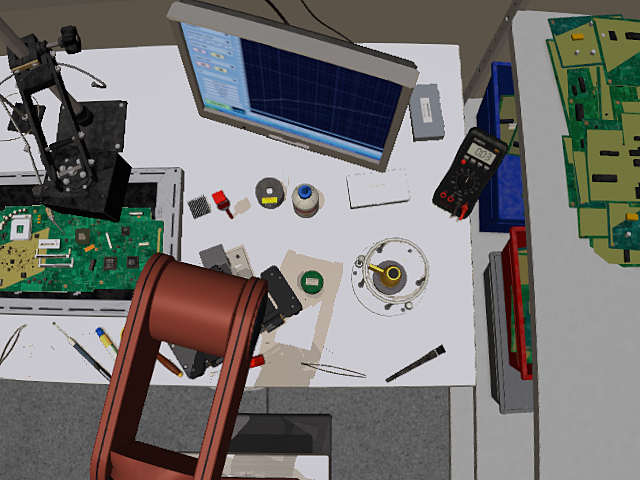

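View pics/w15.png

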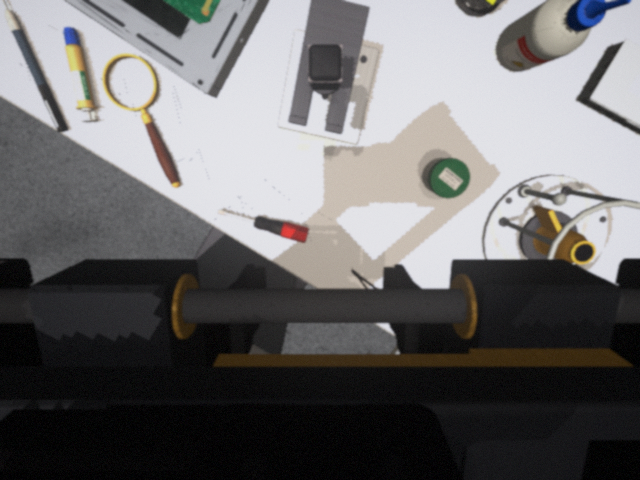

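The side view shows the rod hanging upright in the fork at about (302,190), free of the gripper. The top view shows the blade at (375,268) pointing at the pin at (360,262), with the other objects in place. Handing in.

```bash
python3 -c "
from cell import bot
print(bot.observe()['time'],bot.finish_job())"
```

```text
the job is handed in; nothing more can be done
18.15 None
```

I took the black turning rod off its rack and lowered it through the guard's open top. With it I pushed the key blade round clockwise to the tall index pin, then hung the rod back in the fork and let go. I handed in at about 18.2 s of the 61 s allowed.

- **Blade:** the last readings disagreed slightly, but all lie close to the −1.30 mark. The wrist view gave −1.30 to −1.32, the top view about −1.28, and the rod's position while pushing −1.33.
- **Rod:** the last side and wrist pictures show it upright in the slot, behind the lips, with the gripper well clear.
- **Surroundings:** in the final top view the jar, bottle, reel, box and red look-alike look unmoved. The highest force I read was about 5 N, when the rod's collar came down on the fork.

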